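Clamp a column in the quick-release vise

ROBOT

A 7-joint arm with a two-finger parallel gripper is mounted at the origin on a cart in front of the work surface, level with it; the furniture and walls round the work are solid. World frame = base frame: x ahead of the robot, y to its left, z up, the work surface at z = 0. Lengths are in m, angles in degrees, forces in N, time in s.
With the tool pointing down it reaches from about 0.425 to 0.825 m from the base axis. Payload 3.6 kg.
Tool frame: the origin (TCP) lies at the very end of the fingers, on their centre line; the grasp point (between the pads) lies 19 mm behind it; z points along the fingers, y is the line along which they close (so a half turn about z gives the same grasp; the last joint's range is limited). The gripper opens to 85 mm and grips with 20 to 120 N. Pads are 22 mm wide; open, the fingers measure 114 mm over their backs; the gripper's body (76 mm by 85 mm) begins 54 mm behind the grasp point. The pads swing forward as they close: fully open they stand 13 mm farther back than shut.
Start: joints at [-75.315, 35.231, -0.722, 81.555, 0.464, 63.22, -2.315], TCP at [0.181, 0.624, 0.231] pointing down, gripper open.
Joint ranges: [-178.69, 178.69], [-17.37, 117.87], [-77.05, 75.6], [15.02, 138.74], [-78.02, 258.01], [0.78, 113.62], [-162.83, 162.83]. Speed limits (degrees/s): [159.86, 159.86, 180, 180, 180, 180, 180].

INTERFACE

Orientations are given as [roll, pitch, yaw] about the fixed x, y, z axes, in that order (R = Rz(yaw) Ry(pitch) Rx(roll)).
In Python, from bench import arm gives the robot as it stands.
- The arm moves only by the tool arm_command, never from a script. Its argument "motion" is a list of rows, each an object with "xyz": the shift along the tool's x, y, z in m, a list of three; "twist": the turn about the tool's z in degrees; "grip": the finger opening in m, from 0 to 0.0854. A call has 1 to 12 rows; each row is the pose to reach, as a shift and turn from the pose commanded when the call began, along the tool's axes at that moment; what a row does not reach only later rows make up. A row lasts 1/8 s, in which the tool goes at most 62.5 mm and 10.7 degrees, less where a joint would pass 70% of its speed; a pose out of reach is approached as far as the arm can. A call with a gripper value outside its range is refused whole. The fingers move at their own pace and stop on an object; "grip_force" is the grip in N (left out, the last holds). Time passes only in rows, so rows that repeat a pose let the fingers close. It gives the time, the measured TCP pose, the force, the opening and the grip force at its end, in the units of the state.
- arm.get_state(): the state, without advancing time (a new reading comes with each control period).
- arm.get_image(name): name is "side" or "top"; returns a dict with "image" (400x640x3 uint8, blue, green, red), "fx", "fy", "cx", "cy" (pixels), "dist" ([k1, k2, p1, p2, k3] as OpenCV has them; the pictures are not rectified), "position" and "orientation" of the camera in the world. Camera axes: x right, y down, z forward; pixel columns grow to the right and rows downward; lengths in m; the calibration is good to about 2 mm. A picture is of the moment at which its call begins. There is no depth.
- arm.close_job(): hands the job in; it is judged then, once.
The state is a dict: "time": time; "joint_pos": joint angles; "joint_vel": joint speeds; "joint_efforts": joint torques, N m; "position": TCP position; "orientation": TCP orientation; "force": force on the tool from outside, world axes, zero at the start; "torque": the same for the moment, N m; "gripper_width": finger opening in m; "finger_force": force on a finger pad.
Only numpy, scipy, OpenCV 4.12 (cv2) and the standard library are available. Lean on these libraries where they do the work, as an engineer would, in place of code of your own. Each camera call takes 0.05 s, during which the arm holds its last target. There are 200 camera calls.

TASK

Get the steel chromatography column ready for fitting work: flip the cam lever of the small bench vise fully open and lay the column level across it, in the gap between shoe and anvil and on the far rest, with the column's middle halfway between the two. With the lever open, wind the crank of the adjusting nut clockwise (seen from the crank's end) to where its handle next stands straight up, then flip the lever fully closed so that the column is held tight. Leave the bottles, caps, beaker and cylinder standing where they are.

Things in the scene. Friction and masses are not known exactly. Their poses are not given: they have to be found in the camera images.
- vise: quick-release column vise, grey and steel on a dark base plate 150x122x12 mm, fixed. Origin on the worktop under the clamping point. x = clamping direction: cam lever on the -x side, crank on the +x side; y = the way the clamped column lies. Between jaws and far rest (y 12 to 60 mm) nothing stands above z 12 mm: fingers holding the column's middle fit there, either side of it in x
- jaws (a point): clamping point, vise (0, 0, 76) mm. Jaws 22 mm wide in y: steel anvil on the crank side, face at vise x +4.8 mm with the nut at 0 (0.8 mm farther out per rad wound back); sprung shoe on the lever side, face at x -10.9 mm with the lever open. Faces reach z 88, lead-in lips z 95. The ledge between (top z 71.2 mm) carries the column's rod. Behind the shoe its carriage fills x to -45, z to 88
- far_rest (a point): far rest, vise (0, 66, 71.2) mm: a post 10 mm wide in y whose flat top (z 71.2 mm) carries the column, between two round prongs up to z 87.5 mm that leave x from -10 to +7 mm free
- seat (a point): where the middle of the clamped column's axis belongs: vise frame (0, 33, 76) mm, halfway between the jaws and the rest
- cam_lever (a joint): grey plastic cam lever on an upright pivot at vise (-60, 0) mm: 0 = closed (points along vise -y), 1.75 rad = fully open at its stop (about along vise -x); at angle a it points along vise (-sin a, -cos a). Stays where left; about 2.5 N at the knob, 4 N as it clamps. Opening draws the shoe back 9 mm
- lever_knob (a point): middle of the lever's upright round knob, 18 mm diameter, 75 mm from the pivot, at height 98 mm; the knob stands from z 81 to 115 mm on the lever bar, whose top is at z 82 mm. The knob does not spin
- adjust_nut (a joint): adjusting nut with crank, axis along vise x at height 58 mm, y 0. 0 = handle straight up, the proper setting; starts wound back 1.2 to 5.2 rad (negative) and grows as wound in, clockwise seen from the crank's end. At q the handle is at vise y = 28 sin q, z = 58 + 28 cos q mm. About 2 N at the handle; stays where left; passes 0 (to 1.5) without a stop
- crank_grip (a point): middle of the crank's free-spinning grey plastic sleeve, 17 mm diameter, 37 mm long along vise x, at vise x = 98 mm, 28 mm from the nut's axis (30 to 86 mm above the worktop). The crank arm ends at vise x = 76 mm. The sleeve can be pinched from above, across vise y, and carried round the circle without turning the gripper
- shoe (a joint): how far the sprung pressure shoe is pushed back (m, 0 to 0.006): 0 = nothing clamped; about 0.003 (18 N) with the column clamped at the proper setting
- column: steel chromatography column, 164 mm long along its y axis, about 85 g: rod 9.6 mm thick over the middle 110 mm, thicker ends (16 mm) with red plugs. Starts lying in the low cradle; its origin lies under its middle, 7 mm below its axis. Either end may point either way in the vise
- column_mid (a point): middle of the column's axis
- stand: low cradle on which the column starts, fixed: plate 44x92x3 mm with two cross bars (y +-38 mm, 10 mm wide, top at z 12 mm, with 20 mm high nubs at x +-15 mm). Origin on the worktop under its middle; the column lies along its y axis, axis 17 mm above the worktop. Only the 3 mm plate lies under the column's middle
- bottle_near: small amber bottle, 46 mm diameter, 98 mm tall, beside the vise; bystander, origin at the base like all bystanders
- beaker: beaker, 55 mm diameter, 70 mm tall, beside the vise; bystander
- cap_near: screw cap, 53 mm diameter, 30 mm tall, beside the vise; bystander
- cylinder_tall: measuring cylinder, 55 mm foot, 191 mm tall, behind the vise; bystander
- bottle_side: small amber bottle, 46 mm diameter, 112 mm tall, beside the column; bystander
- cap_side: screw cap, 53 mm diameter, 30 mm tall, beside the column; bystander
Things that resemble listed ones, but are neither listed nor needed, are in the scene too. What is shaped like the column but pink is not meant.

How it is judged (in metres and radians):
On the way, in this order (a step that is already met when the one before it is completed fails the run):
1. the cam lever is flipped open (past 1.45 rad) (value of joint cam_lever above 1.45 rad), for 0.2 s.
2. with the lever open (past 1.2 rad), the crank stands straight up (within 0.25 rad) (value of joint cam_lever above 1.2 rad and value of joint adjust_nut between -0.25 and 0.25 rad), for 0.2 s.
At the end, for the whole second after the job is handed in: lever closed (below 0.15 rad), crank straight up (within 0.25 rad), the shoe pressed back at least 1.5 mm by the column, the column's middle within 12 mm of the seat, parallel to the vise's y axis within 0.1 rad, and at rest (value of joint cam_lever below 0.15 rad and value of joint adjust_nut between -0.25 and 0.25 rad and value of joint shoe above 0.0015 m and distance between column_mid and seat below 0.012 m and angle between the y axis of column and the y axis of vise, either way round below 0.1 rad and linear speed of column below 0.02 m/s); the robot touches nothing.
It fails at once if a bystander is shifted more than 30 mm or knocked over (distance of any of bottle_near, beaker, cap_near, cylinder_tall, bottle_side, cap_side from where it was at the start of the episode above 0.03 m or angle between any of bottle_near, beaker, cap_near, cylinder_tall, bottle_side, cap_side's own z axis and vertical above 0.5 rad).
It also fails if it takes over 69 s, if anything falls off the work surface, if the arm or the gripper's body presses on something with over 40 N, if the wrist force passes 120 N, or if a joint passes its speed limit or range.

## Working session

There is one attempt and no reset: what is moved stays moved. The work goes in short steps, Python scripts to look and compute and a tool call to move; the robot and the scene stay as the last step left them, time stands still between calls to the robot, and variables do not carry over. Pictures are saved under pics/ and viewed, at most 15 in all, crops included, and the job is handed in when it is done.

Besides the shell and the picture viewer there is one more tool, called after ">>>" by a JSON object that holds its "name" and its "arguments", one argument or row to a line. arm_command: Moves the arm, as the interface text tells. Its arguments: {"type":"object","properties":{"motion":{"type":"array"},"grip_force":{"type":"number"}},"required":["motion"]}

```bash
ls; mkdir -p pics; cat > h.py <<'E'
import numpy as np, cv2
from bench import arm
from scipy.spatial.transform import Rotation as R
def snap(n,f):
    d=arm.get_image(n); cv2.imwrite('pics/'+f,d['image']); return d
def rot(d):
    o=np.array(d['orientation'],float)
    if o.shape==(3,3): return o
    return R.from_euler('xyz',o,degrees=True).as_matrix()
def px2w(d,uv,z):
    K=np.array([[d['fx'],0,d['cx']],[0,d['fy'],d['cy']],[0,0,1]])
    n=cv2.undistortPoints(np.array([[uv]],float),K,np.array(d['dist'],float))[0,0]
    r=rot(d)@np.array([n[0],n[1],1]); p=np.array(d['position'],float)
    return p+r*(z-p[2])/r[2]
def w2px(d,P):
    K=np.array([[d['fx'],0,d['cx']],[0,d['fy'],d['cy']],[0,0,1]])
    M=rot(d); t=-M.T@np.array(d['position'],float)
    return cv2.projectPoints(np.atleast_2d(np.array(P,float)),cv2.Rodrigues(M.T)[0],t,K,np.array(d['dist'],float))[0][:,0]
E
python3 - <<'E'
from h import *
import pickle
for n in('top','side'):
    d=snap(n,n+'0.png'); pickle.dump(d,open(n+'0.pkl','wb')); print(n,d['position'],d['orientation'],d['fx'])
s=arm.get_state(); print(s['position'],s['orientation'],s['time'])
E
```

```text
pics
top [ 0.47218076 -0.10590228  1.38682309] [-176.00651999   -0.92831097  -89.89951596] 477.34235651639125
side [ 0.22270081 -1.01552913  0.45980218] [-110.35901816   -0.36024986  -21.36159081] 381.0866327666858
[0.18116474 0.62350931 0.23024259] [-1.79863047e+02  2.83774574e-03  1.63801112e+02] 0.1
```

View pics/top0.png

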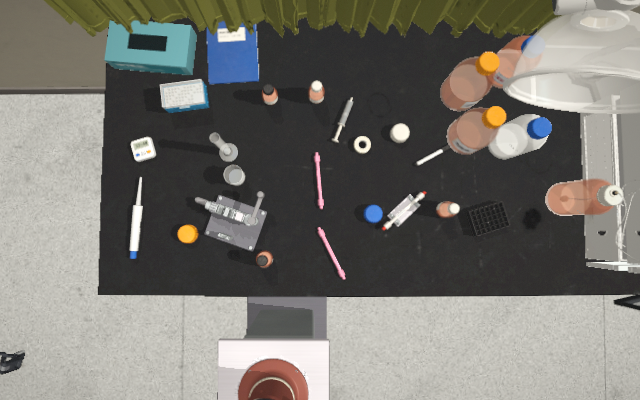

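View pics/side0.png

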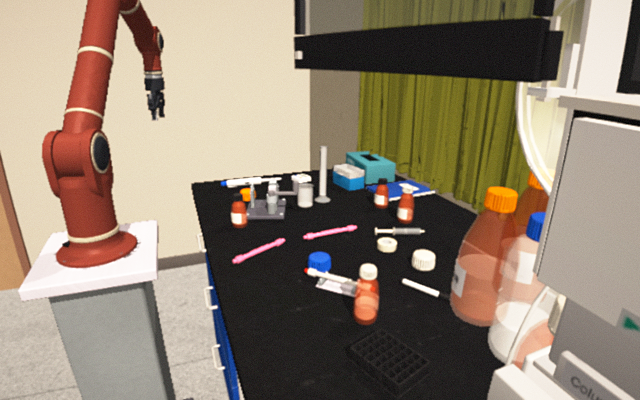

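The top view shows the vise at about (236,218), with a lever or crank going to (200,205) and (258,200). The steel column with red plugs lies in its cradle at (405,208), and the pink lookalikes are at (320,180) and (331,253). I'll enlarge the vise and the column.

```bash
python3 - <<'E'
import cv2,numpy as np
t=cv2.imread('pics/top0.png'); s=cv2.imread('pics/side0.png')
r=lambda i,x,y,w,h,W,H: cv2.resize(i[y:y+h,x:x+w],(W,H),interpolation=cv2.INTER_CUBIC)
a=r(t,170,170,130,110,650,550)
cv2.imwrite('pics/c1.png',a)
b=np.hstack([r(t,360,170,80,75,400,375),r(s,225,170,80,75,400,375)])
cv2.imwrite('pics/c2.png',b)
E
```

```text
(no output)
```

View pics/c1.png

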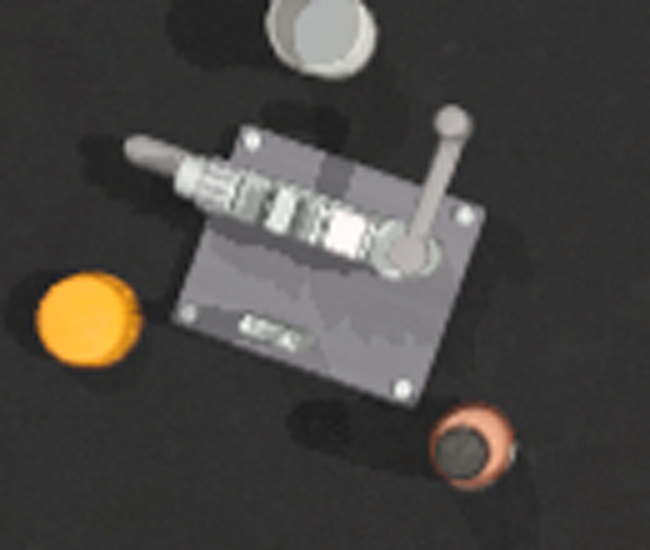

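View pics/c2.png

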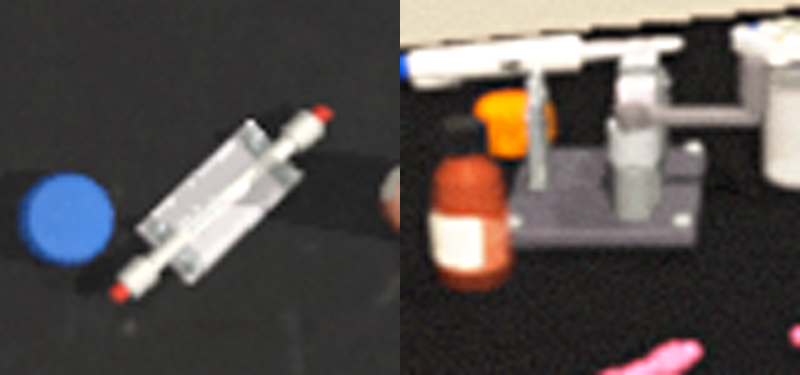

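c1 shows the vise plate with corners at (243,126), (485,207), (415,405) and (175,320). The lever pivot is at (405,250) and the knob at (453,122), so the lever is closed and vise -y points up-right. The crank sleeve's end is at (135,150). c2 shows the steel column in the cradle with plugs at (323,113) and (120,293); the only others are pink, so this is the one meant.

```bash
python3 - <<'E'
from h import *
import pickle
d=pickle.load(open('top0.pkl','rb'))
c1=lambda u,v:((u+.5)/5-.5+170,(v+.5)/5-.5+170)
c2=lambda u,v:((u+.5)/5-.5+360,(v+.5)/5-.5+170)
P=[px2w(d,c1(*p),.012)[:2] for p in[(243,126),(485,207),(415,405),(175,320)]]
print('corners',np.round(P,4)); 
sc=[px2w(d,c1(*p),.014)[:2] for p in[(252,140),(465,215),(403,388),(188,314)]]
print('screws',np.round(sc,4),[np.linalg.norm(sc[i]-sc[i-1]).round(4) for i in range(4)])
print('side',[np.linalg.norm(P[i]-P[i-1]).round(4) for i in range(4)])
ex=(P[0]-P[1])+(P[3]-P[2]); ey=(P[3]-P[0])+(P[2]-P[1])
print('yaw',np.degrees(np.arctan2(ex[1],ex[0])),np.degrees(np.arctan2(-ey[0],ey[1])), 'centre',np.mean(P,0),np.mean(sc,0))
k=px2w(d,c1(455,122),.115)[:2]; pv=px2w(d,c1(405,252),.085)[:2]
print('knob',k,'pivot',pv,np.linalg.norm(k-pv))
yaw=np.arctan2(ex[1],ex[0]);X=np.array([np.cos(yaw),np.sin(yaw)]);Y=np.array([-X[1],X[0]])
for n,p in(('knob',k),('pivot',pv),('centre',np.mean(P,0))): print(n,(p-pv)@X,(p-pv)@Y)
for z in(.05,.075):
  g=px2w(d,c1(135,150),z)[:2]; print('crank',g,(g-pv)@X,(g-pv)@Y)
a=px2w(d,c2(323,113),.017);b=px2w(d,c2(120,293),.017)
a2=px2w(d,c2(304,131),.017);b2=px2w(d,c2(138,276),.017)
print('col',a,b,np.linalg.norm(a-b),(a+b)/2,(a2+b2)/2,np.degrees(np.arctan2(*(a-b)[1::-1])))
for n,p,z in(('capO',c1(88,320),.03),('botn',c1(462,450),.098),('beaker',c1(322,35),.07),('capblue',c2(68,218),.03),('bots',(455,209),.112),('cyl',(215,137),.191),('pinkA',(318,155),.01),('pinkB',(320,205),.01),('pinkC',(322,230),.01)):
  print(n,px2w(d,p,z)[:2].round(3))
E
```

```text
corners [[0.5645 0.1579]
 [0.5182 0.0179]
 [0.4047 0.057 ]
 [0.4528 0.1952]]
screws [[0.5563 0.1522]
 [0.5135 0.0292]
 [0.4145 0.0637]
 [0.4563 0.1874]] [np.float64(0.106), np.float64(0.1303), np.float64(0.1049), np.float64(0.1305)]
side [np.float64(0.1177), np.float64(0.1474), np.float64(0.12), np.float64(0.1464)]
yaw 71.25238591235309 71.24186292058283 centre [0.48504285 0.10699632] [0.48513036 0.10810572]
knob [0.56003082 0.0250252 ] pivot [0.49112109 0.05462254] 0.07499702327388318
knob -0.005879423607319719 -0.07476620812900081
pivot 0.0 0.0
centre 0.04764146401680247 0.022588687662946052
crank [0.5482713  0.21098399] 0.16643353524161542 -0.0038634386563870735
crank [0.54684832 0.20505788] 0.16036450296751187 -0.0044206143435206536
col [ 0.57338278 -0.4373612   0.017     ] [ 0.46934266 -0.31846847  0.017     ] 0.15798679596726803 [ 0.52136272 -0.37791483  0.017     ] [ 0.52100475 -0.3775288   0.017     ] -48.81162515149524
capO [0.453 0.241]
botn [0.385 0.021]
beaker [0.611 0.104]
capblue [ 0.512 -0.287]
bots [ 0.521 -0.498]
cyl [0.699 0.134]
pinkA [ 0.681 -0.13 ]
pinkB [ 0.536 -0.136]
pinkC [ 0.464 -0.142]
```

```bash
cat >> h.py <<'E'
YAW=np.radians(71.25);VO=np.array([0.5104,0.1114])
VX=np.array([np.cos(YAW),np.sin(YAW)]);VY=np.array([-VX[1],VX[0]])
def v2w(x,y,z): # mm -> m
    return np.r_[VO+VX*x/1e3+VY*y/1e3,z/1e3]
def plan(wps,pose=None):
    s=arm.get_state(); p,o=pose or (np.array(s['position']),np.array(s['orientation']))
    M=R.from_euler('xyz',[180,0,o[2]],degrees=True).as_matrix()
    for x,y,z,yaw in wps:
        t=(o[2]-yaw+180)%360-180
        print(np.round(M.T@(np.array([x,y,z])-p),4).tolist(),round(t,1))
E
python3 - <<'E'
from h import *
import pickle
d=pickle.load(open('top0.pkl','rb'))
for q in np.arange(-5.2,-1,.4):
    e=[w2px(d,v2w(x,28e0*np.sin(q),58+28*np.cos(q)))[0] for x in(79.5,116.5)]
    print(round(q,1),[np.round((p-170+.5)*5-.5).tolist() for p in e])
k=v2w(-60,-75,115);print(k)
plan([(*k[:2],.231,161.25),(*k[:2],.13,161.25),(*k[:2],.089,161.25)])
E
```

```text
-5.2 [[154.0, 213.0], [91.0, 191.0]]
-4.8 [[157.0, 219.0], [94.0, 197.0]]
-4.4 [[162.0, 217.0], [100.0, 196.0]]
-4.0 [[169.0, 208.0], [108.0, 187.0]]
-3.6 [[177.0, 194.0], [116.0, 173.0]]
-3.2 [[185.0, 176.0], [123.0, 155.0]]
-2.8 [[191.0, 158.0], [129.0, 137.0]]
-2.4 [[194.0, 142.0], [133.0, 120.0]]
-2.0 [[195.0, 130.0], [133.0, 108.0]]
-1.6 [[192.0, 124.0], [130.0, 103.0]]
-1.2 [[187.0, 126.0], [124.0, 104.0]]
[0.56213339 0.03047623 0.115     ]
[-0.5313, -0.4632, -0.0008] 2.6
[-0.5313, -0.4632, 0.1002] 2.6
[-0.5313, -0.4632, 0.1412] 2.6
```

>>> {"name": "arm_command", "arguments": {
  "motion": [
    {"xyz": [-0.531,-0.467,0],"twist": 2.6,"grip": 0.042},
    {"xyz": [-0.531,-0.467,0],"twist": 2.6,"grip": 0.042},
    {"xyz": [-0.531,-0.467,0],"twist": 2.6,"grip": 0.042},
    {"xyz": [-0.531,-0.467,0],"twist": 2.6,"grip": 0.042},
    {"xyz": [-0.531,-0.467,0],"twist": 2.6,"grip": 0.042},
    {"xyz": [-0.531,-0.467,0],"twist": 2.6,"grip": 0.042},
    {"xyz": [-0.531,-0.467,0],"twist": 2.6,"grip": 0.042},
    {"xyz": [-0.531,-0.467,0],"twist": 2.6,"grip": 0.042},
    {"xyz": [-0.531,-0.467,0],"twist": 2.6,"grip": 0.042},
    {"xyz": [-0.531,-0.467,0],"twist": 2.6,"grip": 0.042},
    {"xyz": [-0.531,-0.467,0],"twist": 2.6,"grip": 0.042},
    {"xyz": [-0.531,-0.467,0.06],"twist": 2.6,"grip": 0.042}
  ],
  "grip_force": 25
}}

```text
time: 1.6
position: [0.5668, 0.022, 0.1751]
orientation: [179.9, 0.8, 160.8]
force: [0.9, 0.4, -0.2]
gripper_width: 0.042
finger_force: 0.0
```

>>> {"name": "arm_command", "arguments": {
  "motion": [
    {"xyz": [0,0,0.03],"grip": 0.042},
    {"xyz": [0,0,0.03],"grip": 0.042}
  ]
}}

```text
invalid input at $.motion[0]: expected keys xyz, twist, grip
```

```bash
python3 - <<'E'
from h import *
s=arm.get_state();print(s['position'],s['orientation'],s['time'])
t=snap('top','t1.png')['image'];q=snap('side','s1.png')['image']
r=lambda i,x,y,w,h: cv2.resize(i[y:y+h,x:x+w],(400,400),interpolation=cv2.INTER_CUBIC)
cv2.imwrite('pics/c3.png',np.hstack([r(t,190,160,100,100),r(q,220,120,100,100)]))
plan([(*v2w(-60,-75,0)[:2],.089,161.25)])
E
```

```text
[0.56681433 0.02202102 0.17510005] [179.87126723   0.79192813 160.76371897] 1.6
[-0.0026, 0.008, 0.0769] -0.4
```

View pics/c3.png

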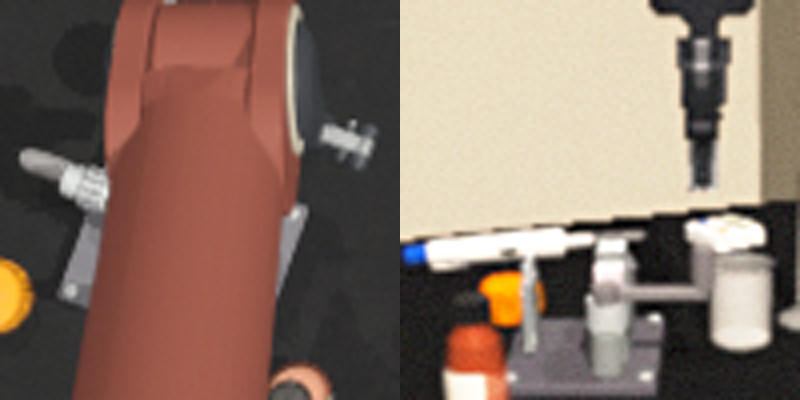

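The side view shows the gripper straight above the knob (c3: fingers at (703,190), knob at about (705,245)). Descending.

>>> {"name": "arm_command", "arguments": {
  "motion": [
    {"xyz": [0,0,0.03],"twist": 0,"grip": 0.042},
    {"xyz": [0,0,0.04],"twist": 0,"grip": 0.042},
    {"xyz": [0,0,0.04],"twist": 0,"grip": 0.042}
  ]
}}

```text
time: 2.08
position: [0.5606, 0.0289, 0.1324]
orientation: [180.0, -0.0, 161.3]
force: [-0.1, 0.4, -0.1]
gripper_width: 0.0423
finger_force: 0.0
```

>>> {"name": "arm_command", "arguments": {
  "motion": [
    {"xyz": [0,0,0.022],"twist": 0,"grip": 0.042},
    {"xyz": [0,0,0.043],"twist": 0,"grip": 0.042},
    {"xyz": [0,0,0.043],"twist": 0,"grip": 0.021},
    {"xyz": [0,0,0.043],"twist": 0,"grip": 0.021},
    {"xyz": [0,0,0.043],"twist": 0,"grip": 0.021}
  ]
}}

```text
time: 2.7
position: [0.5619, 0.0283, 0.0903]
orientation: [179.9, 0.1, 161.2]
force: [0.7, 1.1, 0.6]
gripper_width: 0.021
finger_force: 0.5
```

```bash
python3 - <<'E'
from h import *
s=arm.get_state();print(s['position'],s['orientation'],s['force'],s['gripper_width'])
w=[]
for a in np.radians([10,20,30,40,50,60,70,80,90,98,104]):
    p=v2w(-60-75*np.sin(a),-75*np.cos(a),89); w.append((*p[:2],.089,161.25-np.degrees(a)))
plan(w)
E
```

```text
[0.56186814 0.02831167 0.09033252] [1.79911013e+02 1.38095419e-01 1.61227501e+02] [0.73715974 1.13623747 0.64856805] 0.021020531722637896
[0.0016, -0.0109, 0.0013] 10.0
[0.005, -0.0235, 0.0013] 20.0
[0.0105, -0.0354, 0.0013] 30.0
[0.018, -0.0461, 0.0013] 40.0
[0.0272, -0.0553, 0.0013] 50.0
[0.0379, -0.0628, 0.0013] 60.0
[0.0498, -0.0684, 0.0013] 70.0
[0.0624, -0.0718, 0.0013] 80.0
[0.0754, -0.0729, 0.0013] 90.0
[0.0859, -0.0722, 0.0013] 98.0
[0.0936, -0.0707, 0.0013] 104.0
```

>>> {"name": "arm_command", "arguments": {
  "motion": [
    {"xyz": [0.0015,-0.011,0],"twist": 10,"grip": 0.022},
    {"xyz": [0.005,-0.0235,0],"twist": 20,"grip": 0.022},
    {"xyz": [0.0105,-0.0355,0],"twist": 30,"grip": 0.022},
    {"xyz": [0.018,-0.046,0],"twist": 40,"grip": 0.022},
    {"xyz": [0.027,-0.0555,0],"twist": 50,"grip": 0.022},
    {"xyz": [0.038,-0.063,0],"twist": 60,"grip": 0.022},
    {"xyz": [0.05,-0.0685,0],"twist": 70,"grip": 0.022},
    {"xyz": [0.0625,-0.072,0],"twist": 80,"grip": 0.022},
    {"xyz": [0.0755,-0.073,0],"twist": 90,"grip": 0.022},
    {"xyz": [0.086,-0.072,0],"twist": 98,"grip": 0.022},
    {"xyz": [0.0905,-0.0715,0],"twist": 100,"grip": 0.022},
    {"xyz": [0.0905,-0.0715,0],"twist": 100,"grip": 0.022}
  ]
}}

```text
time: 4.2
position: [0.4533, -0.011, 0.0897]
orientation: [179.9, -0.1, 61.3]
force: [1.1, -0.6, 2.2]
gripper_width: 0.0222
finger_force: 1.0
```

>>> {"name": "arm_command", "arguments": {
  "motion": [
    {"xyz": [0,0,0],"twist": 0,"grip": 0.03},
    {"xyz": [0,0,-0.03],"twist": 0,"grip": 0.042},
    {"xyz": [0,0,-0.09],"twist": 0,"grip": 0.042},
    {"xyz": [0,0,-0.11],"twist": -10,"grip": 0.042}
  ]
}}

```text
time: 4.7
position: [0.4527, -0.011, 0.2011]
orientation: [179.9, -0.0, 71.5]
force: [-0.9, -0.4, -0.0]
gripper_width: 0.0418
finger_force: 0.0
```

```bash
python3 - <<'E'
from h import *
t=snap('top','t2.png')['image'];q=snap('side','s2.png')['image']
r=lambda i,x,y,w,h: cv2.resize(i[y:y+h,x:x+w],(400,400),interpolation=cv2.INTER_CUBIC)
cv2.imwrite('pics/c4.png',np.hstack([r(t,190,180,100,100),r(q,220,120,100,100)]))
plan([(.5212,-.3777,.2,131.2)])
E
```

```text
[-0.3256, 0.1824, 0.0007] -59.9
```

View pics/c4.png

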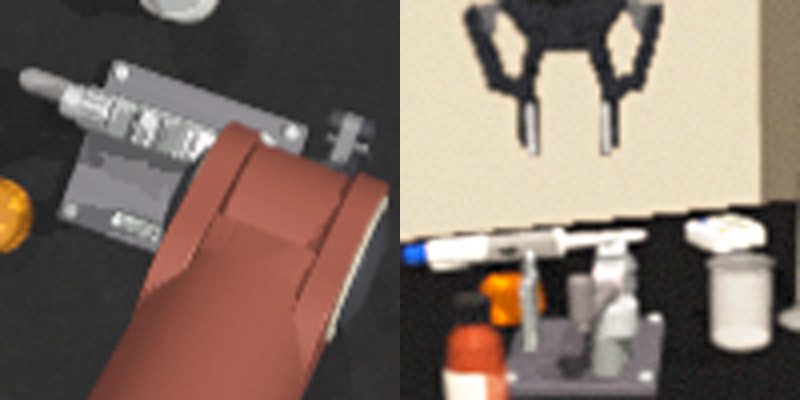

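The lever no longer points away. In the side crop its knob now stands in front at about (583,295), so it is open. Next, the column.

>>> {"name": "arm_command", "arguments": {
  "motion": [
    {"xyz": [-0.3255,0.1825,0],"twist": -60,"grip": 0.042},
    {"xyz": [-0.3255,0.1825,0],"twist": -60,"grip": 0.042},
    {"xyz": [-0.3255,0.1825,0],"twist": -60,"grip": 0.042},
    {"xyz": [-0.3255,0.1825,0],"twist": -60,"grip": 0.042},
    {"xyz": [-0.3255,0.1825,0],"twist": -60,"grip": 0.042},
    {"xyz": [-0.3255,0.1825,0],"twist": -60,"grip": 0.042},
    {"xyz": [-0.3255,0.1825,0],"twist": -60,"grip": 0.042},
    {"xyz": [-0.3255,0.1825,0.06],"twist": -60,"grip": 0.042},
    {"xyz": [-0.3255,0.1825,0.12],"twist": -60,"grip": 0.042},
    {"xyz": [-0.3255,0.1825,0.12],"twist": -60,"grip": 0.042}
  ]
}}

```text
time: 6.05
position: [0.5161, -0.3726, 0.0724]
orientation: [-179.9, -0.9, 131.2]
force: [-0.1, 0.9, -0.2]
gripper_width: 0.042
finger_force: 0.0
```

```bash
python3 - <<'E'
from h import *
s=arm.get_state();print(s['position'],s['orientation'])
d=snap('top','t3.png');q=snap('side','s3.png')
r=lambda i,x,y,w,h: cv2.resize(i[y:y+h,x:x+w],(400,400),interpolation=cv2.INTER_CUBIC)
cv2.imwrite('pics/c5.png',np.hstack([r(d['image'],215,160,80,80),r(q['image'],290,210,100,100)]))
plan([(.5212,-.3777,.006,131.2)])
E
```

```text
[ 0.51610252 -0.3726168   0.07240677] [-179.88803571   -0.94008379  131.16003238]
[-0.001, 0.0004, 0.0732] -0.0
```

View pics/c5.png

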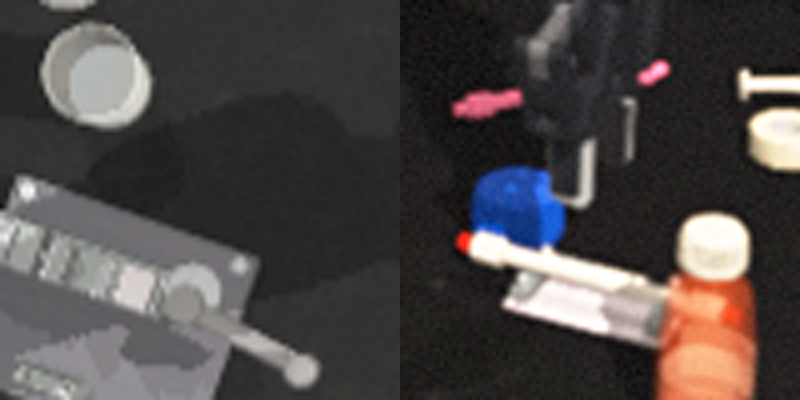

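The lever is fully open (knob at left-crop (302,370)), and the gripper is over the column's middle. Descend and grip.

>>> {"name": "arm_command", "arguments": {
  "motion": [
    {"xyz": [0,0,0],"twist": 0,"grip": 0.042},
    {"xyz": [0,0,0.05],"twist": 0,"grip": 0.042},
    {"xyz": [0,0,0.074],"twist": 0,"grip": 0.042},
    {"xyz": [0,0,0.074],"twist": 0,"grip": 0.005},
    {"xyz": [0,0,0.074],"twist": 0,"grip": 0.005},
    {"xyz": [0,0,0.074],"twist": 0,"grip": 0.005},
    {"xyz": [0,0,0.074],"twist": 0,"grip": 0.005},
    {"xyz": [0,0,0.074],"twist": 0,"grip": 0.005}
  ],
  "grip_force": 60
}}

```text
time: 7.15
position: [0.5217, -0.3788, 0.0075]
orientation: [179.9, 0.3, 131.2]
force: [0.1, 1.6, 6.6]
gripper_width: 0.0068
finger_force: 59.0
```

>>> {"name": "arm_command", "arguments": {
  "motion": [
    {"xyz": [0,0,-0.03],"twist": 0,"grip": 0.005},
    {"xyz": [0,0,-0.09],"twist": 0,"grip": 0.005},
    {"xyz": [0,0,-0.15],"twist": 0,"grip": 0.005},
    {"xyz": [0,0,-0.18],"twist": 0,"grip": 0.005},
    {"xyz": [0,0,-0.18],"twist": 0,"grip": 0.005}
  ]
}}

```text
time: 7.78
position: [0.521, -0.3792, 0.1884]
orientation: [179.9, 0.4, 131.2]
force: [-0.2, 0.1, -2.0]
gripper_width: 0.0067
finger_force: 58.7
```

```bash
python3 - <<'E'
from h import *
s=arm.get_state();print(s['position'],s['orientation'],s['gripper_width'],s['finger_force'],s['force'],s['torque'])
d=snap('top','t4.png');q=snap('side','s4.png')
r=lambda i,x,y,w,h: cv2.resize(i[y:y+h,x:x+w],(400,400),interpolation=cv2.INTER_CUBIC)
cv2.imwrite('pics/c6.png',np.hstack([r(d['image'],370,170,100,100),r(q['image'],270,130,120,120)]))
print(w2px(q,s['position']))
E
```

```text
[ 0.52103382 -0.37919699  0.18843223] [179.92801336   0.39858617 131.18163173] 0.006695699470880835 58.70095074176788 [-0.1625768   0.06782959 -2.02871434] [ 0.0358859  -0.01855549 -0.00997055]
[[339.83209676 205.90700566]]
```

View pics/c6.png

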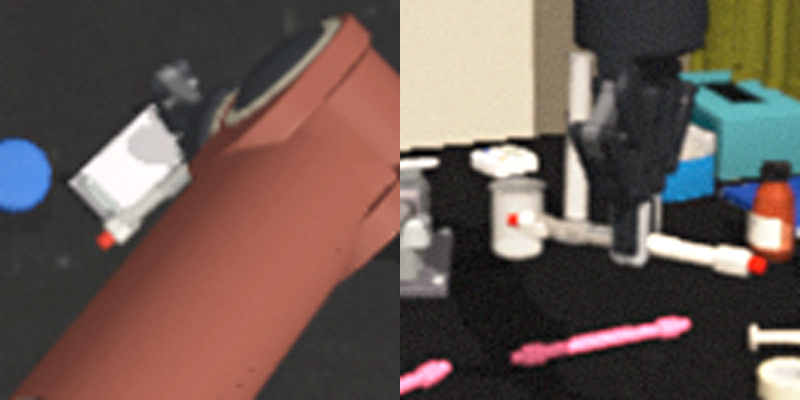

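Column is held near its middle; in c6 the plug tips are at about (510,219) and (767,266). I'll work out its tilt and offset in the gripper.

```bash
python3 - <<'E'
from h import *
from scipy.optimize import least_squares
q=arm.get_image('side');s=arm.get_state();p=np.array(s['position'])
print(w2px(q,p), 'crop', (w2px(q,p)-[270,130])*3.333)
# refine tips via red mask
hsv=cv2.cvtColor(q['image'],cv2.COLOR_BGR2HSV)
m=((hsv[...,0]<6)|(hsv[...,0]>174))&(hsv[...,1]>170)&(hsv[...,2]>150)
m[:, :285]=0;m[:,395:]=0;m[:180]=0;m[225:]=0
n,l,st,c=cv2.connectedComponentsWithStats(m.astype(np.uint8)); print(st[1:],c[1:])
A=np.array([[303.,195.7],[380.1,209.8]])
a=np.radians(131.2);u=np.array([np.cos(a),np.sin(a),0])
def ends(v):
    sft,t,h,ya=v; uu=np.array([np.cos(a+ya)*np.cos(t),np.sin(a+ya)*np.cos(t),np.sin(t)])
    c=p+u*sft+np.array([0,0,h]); return w2px(q,[c+uu*.082,c-uu*.082])
print(least_squares(lambda v:(ends(v)-A).ravel(),[0,0,.01,0]).x, ends([0,0,.01,0]))
E
```

```text
[[338.31712013 208.10761208]] crop [[227.7009614  260.33267107]]
[[385 185   1   1   1]
 [386 187   1   1   1]
 [302 195   2   3   4]
 [387 195   1   2   2]
 [374 208   5   5  21]] [[385.         185.        ]
 [386.         187.        ]
 [302.75       196.        ]
 [387.         195.5       ]
 [376.14285714 209.80952381]]
[-0.00313253  0.01169042  0.01254474  0.03076517] [[302.2726424  196.69028305]
 [378.05244066 210.73160529]]
```

```bash
python3 - <<'E'
from h import *
print(v2w(-1.5,33,65))
plan([(*v2w(-1.5,33,0)[:2],.187,161.25),(*v2w(-1.5,33,0)[:2],.115,161.25)])
E
```

```text
[0.47866915 0.12058711 0.065     ]
[0.4008, 0.2972, -0.0039] -30.1
[0.4008, 0.2972, 0.0681] -30.1
```

>>> {"name": "arm_command", "arguments": {
  "motion": [
    {"xyz": [0.401,0.297,0],"twist": -30,"grip": 0.005},
    {"xyz": [0.401,0.297,0],"twist": -30,"grip": 0.005},
    {"xyz": [0.401,0.297,0],"twist": -30,"grip": 0.005},
    {"xyz": [0.401,0.297,0],"twist": -30,"grip": 0.005},
    {"xyz": [0.401,0.297,0],"twist": -30,"grip": 0.005},
    {"xyz": [0.401,0.297,0],"twist": -30,"grip": 0.005},
    {"xyz": [0.401,0.297,0],"twist": -30,"grip": 0.005},
    {"xyz": [0.401,0.297,0],"twist": -30,"grip": 0.005},
    {"xyz": [0.401,0.297,0],"twist": -30,"grip": 0.005},
    {"xyz": [0.401,0.297,0.04],"twist": -30,"grip": 0.005},
    {"xyz": [0.401,0.297,0.07],"twist": -30,"grip": 0.005},
    {"xyz": [0.401,0.297,0.07],"twist": -30,"grip": 0.005}
  ]
}}

```text
time: 9.43
position: [0.4767, 0.118, 0.1121]
orientation: [-179.7, -0.4, 161.1]
force: [-0.9, -0.1, -0.7]
gripper_width: 0.0071
finger_force: 58.7
```

```bash
python3 - <<'E'
from h import *
q=snap('side','s5.png');d=snap('top','t5.png')
s=arm.get_state();p=np.array(s['position']);print(p,s['orientation'],s['gripper_width'])
plan([(*v2w(-1.5,33,0)[:2],.066,161.25)])
r=lambda i,x,y,w,h: cv2.resize(i[y:y+h,x:x+w],(400,400),interpolation=cv2.INTER_CUBIC)
cv2.imwrite('pics/c7.png',np.hstack([r(q['image'],225,155,80,80),r(d['image'],190,180,80,80)]))
# predicted side crop px: column ends, jaw/rest landmarks
f=lambda P:((w2px(q,P)-[225,155]+.5)*5-.5).round().tolist()
c=p+[0,0,.011];u=np.r_[VY,0]
print('col ends',f([c+u*.082,c-u*.082]))
for n,P in dict(restL=(-10,66,87.5),restR=(7,66,87.5),shoe=(-10.9,0,95),anvil=(7.2,0,95),knob=(-60-75*np.sin(1.75),-75*np.cos(1.75),115)).items(): print(n,f(v2w(*P)),((w2px(d,v2w(*P))-[190,180]+.5)*5-.5).round().tolist())
E
```

```text
[0.4793808  0.11876281 0.11471696] [-1.79938257e+02 -3.86201105e-02  1.61133669e+02] 0.0069349875404520105
[0.0013, 0.0015, 0.0487] -0.1
col ends [[53.0, 91.0], [314.0, 88.0]]
restL [[131.0, 151.0]] [[177.0, 287.0]]
restR [[134.0, 143.0]] [[148.0, 277.0]]
shoe [[235.0, 140.0]] [[217.0, 172.0]]
anvil [[237.0, 131.0]] [[186.0, 161.0]]
knob [[195.0, 172.0]] [[421.0, 270.0]]
```

View pics/c7.png

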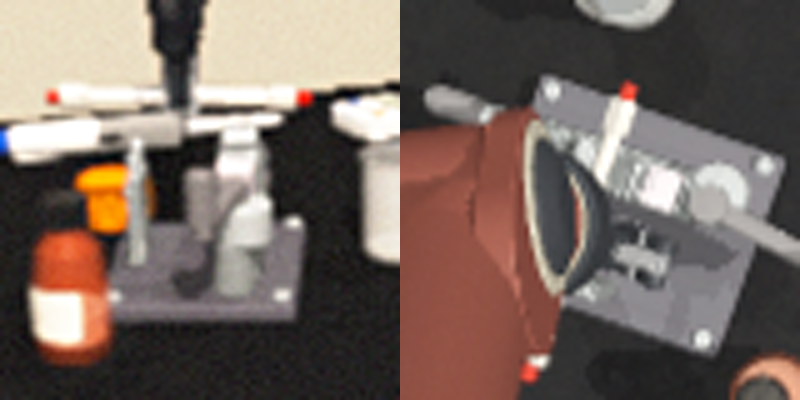

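In c7 the column is held level, with side tips at (45,97) and (313,98); the jaws are below it. Before lowering I'll check the gap's x position against the unobstructed view with overlays.

```bash
python3 - <<'E'
from h import *
d=arm.get_image('top');p=np.array(arm.get_state()['position']);print(p)
S=8;ox,oy=205,190
def crop(f): return cv2.resize(cv2.imread(f)[oy:oy+60,ox:ox+50],(400,480),interpolation=cv2.INTER_CUBIC)
f=lambda P:tuple(int(v) for v in ((w2px(d,P)[0]-[ox,oy]+.5)*S-.5).round())
a=crop('pics/t3.png');b=crop('pics/t5.png')
for x,col in((-10.9,(0,0,255)),(7.2,(0,255,0)),(-45,(255,0,0))):
    cv2.line(a,f(v2w(x,-11,88)),f(v2w(x,11,88)),col,1)
for x in(-10,7): cv2.circle(a,f(v2w(x,66,87.5)),3,(0,255,255),1)
cv2.circle(a,f(v2w(-60,0,85)),4,(255,0,255),1)
u=np.r_[VY,0];c=p+[0,0,.009]
for i in(a,b): cv2.line(i,f(c-u*.082),f(c+u*.082),(255,255,0),1)
cv2.imwrite('pics/c8.png',np.hstack([a,b]))
E
```

```text
[0.47996462 0.11909681 0.1154312 ]
```

View pics/c8.png

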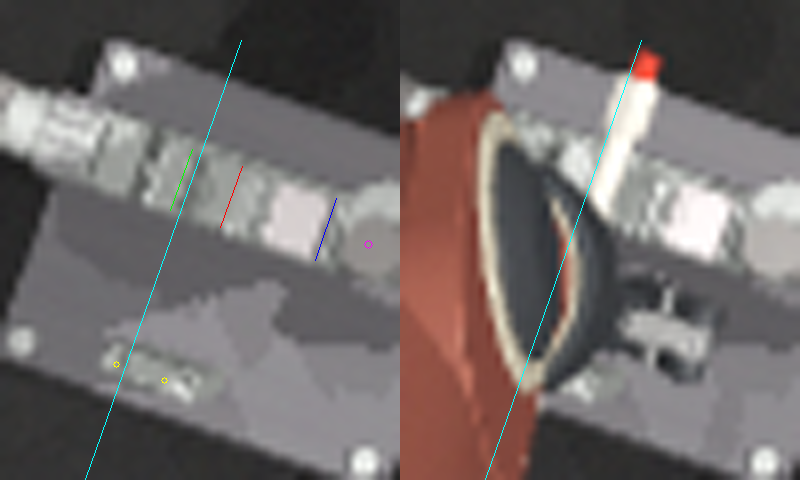

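The camera sees the column and the rest with the same bias of about 14 crop px. With that removed, the vise frame holds, and I'll aim at vise x -2.5 and y 30 in my frame.

```bash
python3 - <<'E'
from h import *
s=arm.get_state();print(s['position'],s['force'])
plan([(*v2w(-2.5,30,0)[:2],.085,161.25),(*v2w(-2.5,30,0)[:2],.0675,161.25)])
E
```

```text
[0.47996462 0.11909681 0.1154312 ] [-0.01491913  0.48802831 -0.67973637]
[-0.0013, -0.0, 0.0304] -0.1
[-0.0013, -0.0, 0.0479] -0.1
```

>>> {"name": "arm_command", "arguments": {
  "motion": [
    {"xyz": [-0.0015,0,0.01],"twist": 0,"grip": 0.005},
    {"xyz": [-0.0015,0,0.02],"twist": 0,"grip": 0.005},
    {"xyz": [-0.0015,0,0.027],"twist": 0,"grip": 0.005},
    {"xyz": [-0.0015,0,0.034],"twist": 0,"grip": 0.005},
    {"xyz": [-0.0015,0,0.034],"twist": 0,"grip": 0.005}
  ]
}}

```text
time: 10.2
position: [0.4803, 0.119, 0.0803]
orientation: [-180.0, -0.1, 161.2]
force: [-0.1, -0.5, -1.0]
gripper_width: 0.0073
finger_force: 58.7
```

>>> {"name": "arm_command", "arguments": {
  "motion": [
    {"xyz": [0,0,0.006],"twist": 0,"grip": 0.005},
    {"xyz": [0,0,0.011],"twist": 0,"grip": 0.005},
    {"xyz": [0,0,0.013],"twist": 0,"grip": 0.005},
    {"xyz": [0,0,0.013],"twist": 0,"grip": 0.005}
  ]
}}

```text
time: 10.7
position: [0.4807, 0.1191, 0.0677]
orientation: [-180.0, -0.0, 161.2]
force: [-0.7, 0.4, -0.8]
gripper_width: 0.0068
finger_force: 58.7
```

>>> {"name": "arm_command", "arguments": {
  "motion": [
    {"xyz": [0,0,0.002],"twist": 0,"grip": 0.005},
    {"xyz": [0,0,0.003],"twist": 0,"grip": 0.005},
    {"xyz": [0,0,0.003],"twist": 0,"grip": 0.005}
  ]
}}

```text
time: 11.08
position: [0.481, 0.1192, 0.0665]
orientation: [179.9, 0.0, 161.2]
force: [-2.4, -0.7, 11.7]
gripper_width: 0.0066
finger_force: 60.1
```

Seated: contact at the predicted height. Release and retreat upward.

>>> {"name": "arm_command", "arguments": {
  "motion": [
    {"xyz": [0,0,0.002],"twist": 0,"grip": 0.015},
    {"xyz": [0,0,0.002],"twist": 0,"grip": 0.035},
    {"xyz": [0,0,0.002],"twist": 0,"grip": 0.04},
    {"xyz": [0,0,-0.04],"twist": 0,"grip": 0.04},
    {"xyz": [0,0,-0.1],"twist": 0,"grip": 0.04},
    {"xyz": [0,0,-0.115],"twist": 0,"grip": 0.04},
    {"xyz": [0,0,-0.115],"twist": 0,"grip": 0.04}
  ],
  "grip_force": 30
}}

```text
time: 11.95
position: [0.4815, 0.1193, 0.181]
orientation: [179.9, 0.1, 161.2]
force: [-0.2, 0.4, -0.4]
gripper_width: 0.04
finger_force: 0.0
```

```bash
python3 - <<'E'
from h import *
s=arm.get_state();print(s['position'],s['orientation'],s['time'])
p=v2w(101,-5,0);print(p);plan([(*p[:2],.18,71.25),(*p[:2],.06,71.25),(*p[:2],.018,71.25)])
E
```

```text
[0.48146666 0.11933521 0.18100849] [1.79897265e+02 1.39674611e-01 1.61208555e+02] 11.95
[0.54760004 0.20543275 0.        ]
[-0.0349, 0.1028, 0.001] 90.0
[-0.0349, 0.1028, 0.121] 90.0
[-0.0349, 0.1028, 0.163] 90.0
```

>>> {"name": "arm_command", "arguments": {
  "motion": [
    {"xyz": [-0.035,0.103,0],"twist": 90,"grip": 0.04},
    {"xyz": [-0.035,0.103,0],"twist": 90,"grip": 0.04},
    {"xyz": [-0.035,0.103,0],"twist": 90,"grip": 0.04},
    {"xyz": [-0.035,0.103,0],"twist": 90,"grip": 0.04},
    {"xyz": [-0.035,0.103,0],"twist": 90,"grip": 0.04},
    {"xyz": [-0.035,0.103,0],"twist": 90,"grip": 0.04},
    {"xyz": [-0.035,0.103,0],"twist": 90,"grip": 0.04},
    {"xyz": [-0.035,0.103,0],"twist": 90,"grip": 0.04},
    {"xyz": [-0.035,0.103,0.04],"twist": 90,"grip": 0.04},
    {"xyz": [-0.035,0.103,0.08],"twist": 90,"grip": 0.04}
  ]
}}

```text
time: 13.2
position: [0.5462, 0.2053, 0.0973]
orientation: [-179.9, 0.1, 71.2]
force: [0.4, -0.0, 0.1]
gripper_width: 0.0395
finger_force: 0.0
```

```bash
python3 - <<'E'
from h import *
q=snap('side','s6.png');d=snap('top','t6.png')
s=arm.get_state();print(s['position'],s['orientation'],s['time'])
r=lambda i,x,y,w,h: cv2.resize(i[y:y+h,x:x+w],(400,400),interpolation=cv2.INTER_CUBIC)
cv2.imwrite('pics/c9.png',np.hstack([r(q['image'],225,145,80,80),r(d['image'],190,170,80,80)]))
c=v2w(0,33,76);u=np.r_[VY,0]
print('seat ends',((w2px(q,[c+u*.082,c-u*.082])-[225,145]+.5)*5-.5).round().tolist(),((w2px(d,[c+u*.082,c-u*.082])-[190,170]+.5)*5-.5).round().tolist())
p=v2w(101,-5,0);plan([(*p[:2],.018,71.25)])
E
```

```text
[0.54240411 0.20460224 0.09408202] [-179.41278888    0.4702181    71.19991695] 13.3
seat ends [[56.0, 214.0], [314.0, 212.0]] [[134.0, 416.0], [234.0, 132.0]]
[0.0025, 0.0047, 0.0761] -0.1
```

View pics/c9.png

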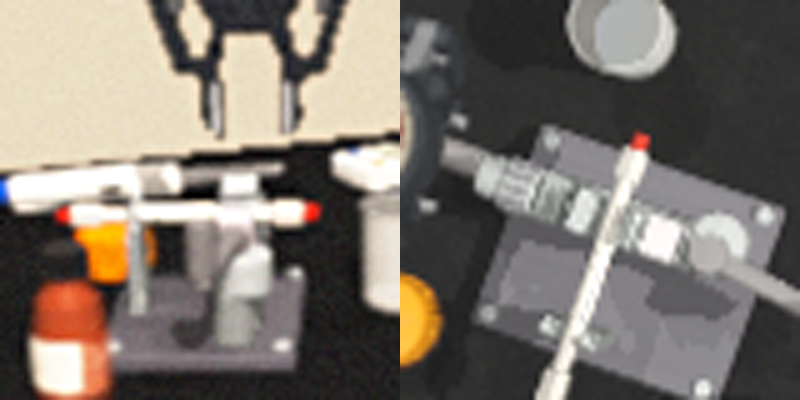

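The column lies level between jaws and rest, with side tips at (57,214) and (320,212). Its middle at 188 falls between the rest at 137 and the jaws at 240. In the top view the crank sleeve lies between the open fingers. Descend and pinch.

>>> {"name": "arm_command", "arguments": {
  "motion": [
    {"xyz": [0,0,0],"twist": 0,"grip": 0.04},
    {"xyz": [0,0,0.03],"twist": 0,"grip": 0.04},
    {"xyz": [0,0,0.06],"twist": 0,"grip": 0.04},
    {"xyz": [0,0,0.082],"twist": 0,"grip": 0.04},
    {"xyz": [0,0,0.082],"twist": 0,"grip": 0.04},
    {"xyz": [0,0,0.082],"twist": 0,"grip": 0.012},
    {"xyz": [0,0,0.082],"twist": 0,"grip": 0.012},
    {"xyz": [0,0,0.082],"twist": 0,"grip": 0.012},
    {"xyz": [0,0,0.082],"twist": 0,"grip": 0.012},
    {"xyz": [0,0,0.082],"twist": 0,"grip": 0.012}
  ]
}}

```text
time: 14.55
position: [0.5483, 0.2056, 0.0196]
orientation: [179.9, -0.1, 71.2]
force: [-0.6, 0.2, 6.6]
gripper_width: 0.0153
finger_force: 30.6
```

```bash
python3 - <<'E'
from h import *
s=arm.get_state();p=np.array(s['position']);print(p,s['orientation'],s['gripper_width'],s['finger_force'],s['force'])
r=p[:2]-VO;print('vise x,y',r@VX,r@VY)
yc=-.0025;q0=-np.pi-np.arcsin((r@VY-yc)/.028);print('q0',q0)
zc=p[2]-.028*np.cos(q0)
w=[]
for q in np.linspace(q0,0,13)[1:]:
    t=v2w(r@VX*1e3,1e3*(yc+.028*np.sin(q)),1e3*(zc+.028*np.cos(q))); w.append((*t,71.25))
plan(w)
E
```

```text
[0.54832396 0.20558737 0.01964806] [ 1.79864955e+02 -1.17899214e-01  7.11869283e+01] 0.015264508341601885 30.576739601092413 [-0.57992251  0.18817727  6.56829218]
vise x,y 0.10137911397368068 -0.005635803576963407
q0 -3.02936422673543
[0.0, 0.0069, -0.0017] -0.1
[0.0, 0.0131, -0.005] -0.1
[0.0, 0.0183, -0.0098] -0.1
[0.0, 0.0221, -0.0157] -0.1
[0.0, 0.0243, -0.0224] -0.1
[0.0, 0.0248, -0.0294] -0.1
[0.0, 0.0235, -0.0363] -0.1
[0.0, 0.0206, -0.0427] -0.1
[0.0, 0.0161, -0.0482] -0.1
[0.0, 0.0104, -0.0523] -0.1
[0.0, 0.0039, -0.0549] -0.1
[-0.0, -0.0031, -0.0558] -0.1
```

>>> {"name": "arm_command", "arguments": {
  "motion": [
    {"xyz": [0,0.007,-0.0015],"twist": 0,"grip": 0.012},
    {"xyz": [0,0.013,-0.005],"twist": 0,"grip": 0.012},
    {"xyz": [0,0.0185,-0.01],"twist": 0,"grip": 0.012},
    {"xyz": [0,0.022,-0.0155],"twist": 0,"grip": 0.012},
    {"xyz": [0,0.0245,-0.0225],"twist": 0,"grip": 0.012},
    {"xyz": [0,0.025,-0.0295],"twist": 0,"grip": 0.012},
    {"xyz": [0,0.0235,-0.0365],"twist": 0,"grip": 0.012},
    {"xyz": [0,0.0205,-0.0425],"twist": 0,"grip": 0.012},
    {"xyz": [0,0.016,-0.048],"twist": 0,"grip": 0.012},
    {"xyz": [0,0.0105,-0.0525],"twist": 0,"grip": 0.012},
    {"xyz": [0,0.004,-0.055],"twist": 0,"grip": 0.012},
    {"xyz": [0,-0.003,-0.056],"twist": 0,"grip": 0.012}
  ]
}}

```text
time: 16.05
position: [0.5466, 0.2061, 0.0753]
orientation: [179.7, -0.1, 71.2]
force: [3.5, 2.6, -2.1]
gripper_width: 0.0157
finger_force: 29.8
```

>>> {"name": "arm_command", "arguments": {
  "motion": [
    {"xyz": [0,0,0],"twist": 0,"grip": 0.012},
    {"xyz": [0,0,0],"twist": 0,"grip": 0.012},
    {"xyz": [0,0,0],"twist": 0,"grip": 0.012}
  ]
}}

```text
time: 16.42
position: [0.5454, 0.2065, 0.0752]
orientation: [179.9, -0.1, 71.2]
force: [1.0, 2.5, 5.9]
gripper_width: 0.0158
finger_force: 30.6
```

```bash
python3 - <<'E'
from h import *
s=arm.get_state();p=np.array(s['position']);print(p,s['gripper_width'],s['finger_force'],s['force'])
r=p[:2]-VO;print('vise x,y',r@VX,r@VY)
E
```

```text
[0.54537411 0.20654712 0.07517748] 0.01581567692207697 30.6428541673813 [1.0244685  2.54364675 5.85604567]
vise x,y 0.10133973380674503 -0.002533994426965726
```

>>> {"name": "arm_command", "arguments": {
  "motion": [
    {"xyz": [0,0,0],"twist": 0,"grip": 0.03},
    {"xyz": [0,0,0],"twist": 0,"grip": 0.042},
    {"xyz": [0,0,-0.03],"twist": 0,"grip": 0.042},
    {"xyz": [0,0,-0.09],"twist": 0,"grip": 0.042},
    {"xyz": [0,0,-0.105],"twist": 0,"grip": 0.042},
    {"xyz": [-0.2355,-0.0175,-0.105],"twist": 10,"grip": 0.042},
    {"xyz": [-0.2355,-0.0175,-0.105],"twist": 10,"grip": 0.042},
    {"xyz": [-0.2355,-0.0175,-0.105],"twist": 10,"grip": 0.042},
    {"xyz": [-0.2355,-0.0175,-0.105],"twist": 10,"grip": 0.042},
    {"xyz": [-0.2355,-0.0175,-0.065],"twist": 10,"grip": 0.042},
    {"xyz": [-0.2355,-0.0175,-0.065],"twist": 10,"grip": 0.042}
  ]
}}

```text
time: 17.8
position: [0.4487, -0.0112, 0.1368]
orientation: [-179.6, 0.2, 61.1]
force: [-0.2, -0.1, 0.2]
gripper_width: 0.0419
finger_force: 0.0
```

```bash
python3 - <<'E'
from h import *
q=snap('side','s7.png');d=snap('top','t7.png')
s=arm.get_state();print(s['position'],s['orientation'],s['time'])
r=lambda i,x,y,w,h: cv2.resize(i[y:y+h,x:x+w],(400,400),interpolation=cv2.INTER_CUBIC)
cv2.imwrite('pics/c10.png',np.hstack([r(q['image'],225,145,80,80),r(d['image'],170,170,100,100)]))
k=v2w(-60-75*np.sin(1.75),-75*np.cos(1.75),0)
for Q in(-.3,0,.3): print(Q,((w2px(d,[v2w(x,28*np.sin(Q),58+28*np.cos(Q)) for x in(80,116)])-170+.5)*4-.5).round().tolist())
plan([(*k[:2],.09,61.25)])
E
```

```text
[ 0.45150311 -0.01081052  0.13879427] [-1.79922851e+02  6.38874763e-02  6.12317365e+01] 17.9
-0.3 [[135.0, 123.0], [85.0, 106.0]]
0 [[130.0, 135.0], [80.0, 118.0]]
0.3 [[126.0, 146.0], [77.0, 129.0]]
[0.0014, 0.0029, 0.0488] -0.0
```

View pics/c10.png

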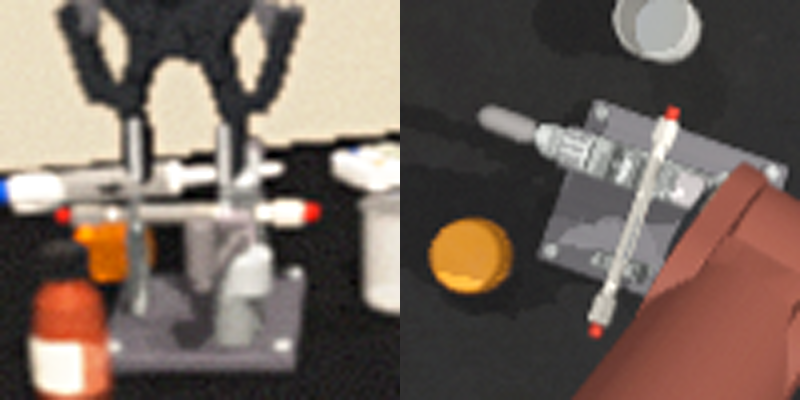

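The crank stands up (top-crop end at (83,113), predicted (80,118) for q=0) and the column is still seated. Descend on the knob.

>>> {"name": "arm_command", "arguments": {
  "motion": [
    {"xyz": [0,0,0],"twist": 0,"grip": 0.042},
    {"xyz": [0,0,0.025],"twist": 0,"grip": 0.042},
    {"xyz": [0,0,0.049],"twist": 0,"grip": 0.042},
    {"xyz": [0,0,0.049],"twist": 0,"grip": 0.021},
    {"xyz": [0,0,0.049],"twist": 0,"grip": 0.021},
    {"xyz": [0,0,0.049],"twist": 0,"grip": 0.021}
  ]
}}

```text
time: 18.65
position: [0.4527, -0.011, 0.0909]
orientation: [179.9, -0.1, 61.2]
force: [0.4, -0.2, 0.1]
gripper_width: 0.0207
finger_force: 0.3
```

```bash
python3 - <<'E'
from h import *
s=arm.get_state();print(s['position'],s['orientation'],s['force'],s['finger_force'],s['gripper_width'])
w=[]
for a in [92,83,74,64,54,44,34,24,14,5,-2,-3.5]:
    a=np.radians(a);p=v2w(-60-75*np.sin(a),-75*np.cos(a),90); w.append((*p[:2],.09,161.25-np.degrees(a)))
plan(w)
E
```

```text
[ 0.45269621 -0.01095732  0.09092742] [ 1.79879751e+02 -6.10435616e-02  6.12229126e+01] [ 0.42263828 -0.21151719  0.11741645] 0.27388421818614006 0.02070657907118366
[0.0017, 0.0126, 0.0009] -8.0
[0.0042, 0.0241, 0.0009] -17.0
[0.0085, 0.035, 0.0009] -26.0
[0.0153, 0.0462, 0.0009] -36.0
[0.0239, 0.0561, 0.0009] -46.0
[0.034, 0.0643, 0.0009] -56.0
[0.0455, 0.0707, 0.0009] -66.0
[0.0578, 0.0749, 0.0009] -76.0
[0.0707, 0.0769, 0.0009] -86.0
[0.0825, 0.0768, 0.0009] -95.0
[0.0916, 0.0755, 0.0009] -102.0
[0.0935, 0.075, 0.0009] -103.5
```

>>> {"name": "arm_command", "arguments": {
  "motion": [
    {"xyz": [0.0015,0.0125,0],"twist": -8,"grip": 0.021},
    {"xyz": [0.004,0.024,0],"twist": -17,"grip": 0.021},
    {"xyz": [0.0085,0.035,0],"twist": -26,"grip": 0.021},
    {"xyz": [0.0155,0.046,0],"twist": -36,"grip": 0.021},
    {"xyz": [0.024,0.056,0],"twist": -46,"grip": 0.021},
    {"xyz": [0.034,0.0645,0],"twist": -56,"grip": 0.021},
    {"xyz": [0.0455,0.0705,0],"twist": -66,"grip": 0.021},
    {"xyz": [0.058,0.075,0],"twist": -76,"grip": 0.021},
    {"xyz": [0.0705,0.077,0],"twist": -86,"grip": 0.021},
    {"xyz": [0.0825,0.077,0],"twist": -95,"grip": 0.021},
    {"xyz": [0.0915,0.0755,0],"twist": -102,"grip": 0.021},
    {"xyz": [0.0935,0.075,0],"twist": -103,"grip": 0.021}
  ]
}}

```text
time: 20.15
position: [0.5638, 0.0326, 0.0906]
orientation: [-179.9, 0.2, 164.1]
force: [2.5, -4.4, -1.1]
gripper_width: 0.0211
finger_force: 2.0
```

>>> {"name": "arm_command", "arguments": {
  "motion": [
    {"xyz": [0,0,0],"twist": 0,"grip": 0.021},
    {"xyz": [0,0,0],"twist": 0,"grip": 0.021}
  ]
}}

```text
time: 20.4
position: [0.5635, 0.0328, 0.0906]
orientation: [-179.9, 0.2, 164.0]
force: [1.6, -5.5, -0.0]
gripper_width: 0.0214
finger_force: 2.0
```

>>> {"name": "arm_command", "arguments": {
  "motion": [
    {"xyz": [0,0.002,0],"twist": 0,"grip": 0.021},
    {"xyz": [0,0.002,0],"twist": 0,"grip": 0.021},
    {"xyz": [0,0,0],"twist": 0,"grip": 0.021},
    {"xyz": [0,-0.002,0],"twist": 0,"grip": 0.03},
    {"xyz": [0,-0.002,0],"twist": 0,"grip": 0.042},
    {"xyz": [0,-0.002,-0.03],"twist": 0,"grip": 0.042},
    {"xyz": [0,-0.002,-0.09],"twist": 0,"grip": 0.042},
    {"xyz": [0,-0.12,-0.12],"twist": 0,"grip": 0.042},
    {"xyz": [0,-0.18,-0.12],"twist": 0,"grip": 0.042},
    {"xyz": [0,-0.24,-0.12],"twist": 0,"grip": 0.042},
    {"xyz": [0,-0.24,-0.12],"twist": 0,"grip": 0.042},
    {"xyz": [0,-0.24,-0.12],"twist": 0,"grip": 0.042}
  ]
}}

```text
time: 21.9
position: [0.495, -0.2013, 0.2103]
orientation: [-179.9, -0.0, 163.6]
force: [0.4, 0.9, -0.2]
gripper_width: 0.0419
finger_force: 0.0
```

```bash
python3 - <<'E'
from h import *
q=snap('side','s8.png');d=snap('top','t8.png')
s=arm.get_state();print(s['position'],s['force'],s['time'])
r=lambda i,x,y,w,h: cv2.resize(i[y:y+h,x:x+w],(400,400),interpolation=cv2.INTER_CUBIC)
cv2.imwrite('pics/c11.png',np.hstack([r(q['image'],225,145,80,80),r(d['image'],180,170,100,100)]))
E
```

```text
[ 0.49712545 -0.19520067  0.2097811 ] [-0.48054589  1.09904035 -0.62414402] 22.0
```

View pics/c11.png

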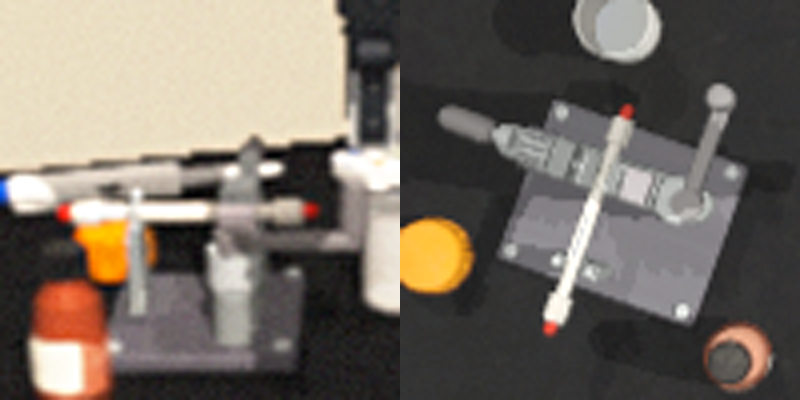

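c11 shows the lever closed (knob at (720,97), like the start), the crank up, and the column parallel to the vise edge and level. The bystanders are unmoved. Handing in.

```bash
python3 -c "
from bench import arm
print(arm.close_job())"
```

```text
the job is handed in; nothing more can be done
None
```

I opened the lever, seated the column between jaws and rest, wound the crank to straight up and closed the lever on the column, then handed the job in at about 22 s. The last pictures look right, but clamp pressure can't be read from them and no verdict came back.

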